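Load an ink cartridge into the bench dispenser and lock the air cap on it

TASK

Load the ink cartridge into the bench dispenser: lay it in the two saddles with its red nozzle end towards the slotted nose stop. Then pinch the carriage's two orange release buttons together, slide the carriage up until its air cap bears on the back of the cartridge and its spring is clearly pushed in, let the buttons go and ease the carriage onward until its hidden locking pins click home and both buttons stand fully out, so that it holds the cartridge hard against the nose stop by itself. Leave everything else on the bench as it stands.

Things in the scene. Friction and masses are not known exactly. Their poses are not given: they have to be found in the camera images.
- cartridge: White ink cartridge with pink-red stains, round barrel 51 mm across, 0.25 to 0.5 kg, lying on its side left of the dispenser. Origin on its underside at the start (turns with the barrel if that rolls). Its y axis runs along the barrel to the nozzle; the barrel reaches from -116 mm (flat back) to +100 mm (shoulder), the thin red nozzle 16 mm further.
- cartridge_mid (a point): Point on the barrel's axis at the origin's place along it (25.5 mm above the underside); a good place to grip across the barrel. Its y axis points to the nozzle.
- cartridge_nose (a point): Point on the barrel's axis at the shoulder, 100 mm towards the nozzle from cartridge_mid.
- stand: Fixed bench dispenser, grey base 96 mm wide (x), 12 mm high, from y = -245 to +217 mm. Origin on the bench under its centre line; y points from the carriage end to the nose stop, z up. Its aluminium rail, 68 mm wide, top 39 mm high, lies from y = -242 to -42 mm; a cartridge in the saddles clears it by 2 mm.
- saddle_line (a point): Point at x = 0, y = 57 mm, z = 66 mm of the stand, axes as the stand's: on the axis of a cartridge that lies in the saddles, midway between the two. The V-shaped rubber-faced saddles, 18 mm long, stand at y = -6 and +120 mm, tops 62 mm high and 80 mm wide; between them it is open down to the base.
- nose_stop: Dark steel plate 72 mm wide, 96 mm high, 8 mm thick, with a 24 mm wide slot open at the top for the nozzle, fixed across the base somewhere from y = 153 to 177 mm of the stand. Origin at bench height under the centre of its inner face, which looks to the stand's -y; axes as the stand's. The cartridge's shoulder must rest on the inner face.
- carriage (a joint): Black carriage on the rail, m along the stand's +y, 0 to 0.14; at 0 its centre (carriage_grip) is at y = -195 mm of the stand. It starts parked at 0 to 0.035, with free play in a long parking window, which it cannot leave forwards until both buttons are pressed. Rail friction about 1 N, plus 0.4 N per cm/s.
- carriage_grip (a point): Point midway between the two buttons, 59 mm above the bench, x = 0 of the stand; axes as the stand's. The carriage is 44 mm long in y; its two end plates are 76 mm wide, 89 mm high and 32 mm apart. Fingers on the buttons stand between these plates and can also push the carriage by them. The core between them is 34 mm wide, 85 mm high.
- button_near (a joint): Press depth of the orange button on the stand's -x side: 0 fully out, 0.008 m fully in; a spring of 4 to 6.8 N drives it out. It carries a locking pin 6 mm thick that reaches 6 mm into windows hidden behind the black brush seal inside the rail: over about 0.0065 it is free, at about 0.006 it rests on the strip between windows, under 0.001 it is home in a window.
- button_far (a joint): The same for the opposite button on the stand's +x side. The windows of both sides lie opposite each other, are 9 mm long and 15 mm apart along the rail; where they lie is hidden and differs from case to case (up to 7 mm either way), so they must be felt for.
- button_near_face (a point): Centre of the outer face of the -x button (24 mm long in y, 30 mm high, from 44 to 74 mm above the bench); 32 mm from the carriage's centre line when out, 24 mm when fully in. The two faces are thus 64 mm apart when out and 48 mm when pressed.
- button_far_face (a point): Centre of the outer face of the +x button, likewise.
- air_cap (a joint): How far the sprung air cap is pushed back into the carriage (along the stand's -y), 0 to 0.028 m; its spring gives 5 N at 0 and 9.2 N fully in. When the buttons are let go it drives the carriage back, as far as fingers between the end plates allow, unless the pins find a window; pins home in a window still have 3 mm of play, so push the cap in about 13 mm before letting go.
- air_cap_face (a point): Centre of the air cap's black rubber face (44 mm across, 66 mm above the bench), which looks to the stand's +y; 62 mm ahead of carriage_grip when not pushed back.
- jar: Glass jar of thinned ink, 66 mm across, 82 mm high, origin at its foot. To be left alone.
- yellow_tin: Ink tin with yellow lid, 70 mm across, 63 mm high, origin at its foot. To be left alone.
- red_lid_tin: Ink tin with red and yellow bands and dark lid, 70 mm across, 61 mm high, origin at its foot. To be left alone.
- small_brayer: Small brayer (ink roller), 161 x 136 x 64 mm. To be left alone.
- silver_clip: Silver bulldog clip, 26 x 50 x 35 mm. To be left alone.
- scraper: Scraper with wooden handle, 150 x 45 x 13 mm. To be left alone.

How it is judged:
On the way, in this order (a step that is already met when the one before it is completed fails the run):
1. the cartridge lies in both saddles, nozzle end towards the nose stop (x of cartridge_mid in the frame of stand between -0.006 and 0.006 m and z of cartridge_mid in the frame of stand between 0.06 and 0.071 m and y of cartridge_nose in the frame of stand above 0.05 m and angle between the y axis of cartridge and the y axis of stand, either way round below 0.06 rad), for 0.2 s.
2. both buttons are pinched in and the carriage has left its parking place (value of joint each of button_near, button_far above 0.005 m and value of joint carriage above 0.055 m), for 0.1 s.
At the end, for the whole second after the job is handed in: The cartridge lies in both saddles (axis within 6 mm and 0.06 rad), its shoulder within 3 mm of the nose stop; the air cap is pushed back at least 1.5 mm but not fully; both buttons are out to within 1.5 mm (pins home); all at rest (value of joint each of button_near, button_far below 0.0015 m and value of joint air_cap between 0.0015 and 0.0275 m and value of joint carriage above 0.055 m and y of cartridge_nose in the frame of nose_stop above -0.003 m and x of cartridge_mid in the frame of stand between -0.006 and 0.006 m and z of cartridge_mid in the frame of stand between 0.06 and 0.071 m and angle between the y axis of cartridge and the y axis of stand, either way round below 0.06 rad and linear speed of cartridge below 0.02 m/s and velocity of joint carriage between -0.01 and 0.01 m/s); the robot touches nothing.
It fails at once if a bystander is pushed more than 20 mm (distance of any of jar, yellow_tin, red_lid_tin, small_brayer, silver_clip, scraper from where it was at the start of the episode above 0.02 m).
It fails at once if the jar is tipped (angle between jar's own z axis and vertical above 0.5 rad).
It also fails if it takes over 58 s, if anything falls off the work surface, if the arm or the gripper's body presses on something with over 40 N, if the wrist force passes 120 N, or if a joint passes its speed limit or range.

ROBOT

A 6-joint arm with a two-finger parallel gripper is mounted at the origin on a cart in front of the work surface, level with it; the furniture and walls round the work are solid. World frame = base frame: x ahead of the robot, y to its left, z up, the work surface at z = 0. Lengths are in m, angles in rad, forces in N, time in s.
With the tool pointing down it reaches from about 0.325 to 0.9 m from the base axis. Payload 6.1 kg.
Tool frame: the origin (TCP) lies midway between the tips of the shut fingers; the grasp point (between the pads) lies 19 mm behind it; x points along the fingers, y is the direction in which the jaws open and shut, and the axes are right-handed (so a half turn about x gives the same grasp; the last joint's range is limited). The gripper opens to 85 mm and grips with 20 to 120 N. Pads are 22 mm wide; open, the fingers measure 114 mm over their backs; the gripper's body (76 mm by 85 mm) begins 54 mm behind the grasp point. The pads swing forward as they close: fully open they stand 13 mm farther back than shut.
Start: joints at [1.194, 0.22, 1.526, -0, 1.395, -0.126], TCP at [0.155, 0.605, 0.231] pointing down, gripper open.
Joint ranges: [-2.98, 2.98], [-0.91, 2.08], [0.09, 2.57], [-1.24, 4.39], [0.2, 2.65], [-2.68, 2.68]. Speed limits (rad/s): [2.57, 2.57, 3.01, 3.14, 3.14, 3.14].

INTERFACE

Orientations are given as [roll, pitch, yaw] about the fixed x, y, z axes, in that order (R = Rz(yaw) Ry(pitch) Rx(roll)).
In Python, from plant import movep, move_l, set_joints, gripper_to, hold, inverse_kinematics, observe, get_image, get_calibration, Unreachable, job_done gives the robot as it stands. Calls block until the motion is done:
- movep(position, orientation): joint-space move of the TCP to a pose.
- move_l(position, feed=0.15, rotation=None, max_force=None): straight line of the TCP; rotation=None keeps the orientation; feed is the mean speed in m/s. With max_force (N) it stops when the force on the tool has changed by that much, and returns True; else False.
- set_joints(angles): joint-space move.
- gripper_to(opening, f_grip=None): finger opening in m; f_grip is the grip in N (None keeps the last); returns when the fingers have stopped.
- hold(seconds).
- inverse_kinematics(position, orientation): joint angles nearest the present ones, or None.
- observe(): the state.
- get_image(name): name is "side" or "top"; returns (picture, depth): 400x640x3 uint8, red, green, blue; 400x640 float32, m along the optical axis (not along the pixel's ray), 0 where there is no reading.
- get_calibration(name): a dict with "intrinsics" (3x3 intrinsics, pixels), "world_from_camera" (4x4, takes a point from camera to world coordinates). Camera axes: x right, y down, z forward; pixel columns grow to the right and rows downward; lengths in m; the calibration is good to about 2 mm. A picture is of the moment at which its call begins. get_calibration takes no time and is no camera call.
A pose or a line that the arm cannot do raises Unreachable and nothing moves.
- job_done(): hands the job in, once; it reports no verdict.
The state is a dict: "time_s": time; "q": joint angles; "joint_velocities": joint speeds; "joint_torque": joint torques, N m; "eef_pos": TCP position; "tcp_rot": TCP orientation; "ft_force": force on the tool from outside, world axes, zero at the start; "torque": the same for the moment, N m; "opening": finger opening in m.
Only numpy, scipy, OpenCV 4.12 (cv2) and the standard library are available. Lean on these libraries where they do the work, as an engineer would, in place of code of your own. Each camera call takes 0.05 s, during which the arm holds its last target.

## Working session

There is one attempt and no reset: what is moved stays moved. The work goes in short steps, each a Python script; the robot and the scene stay as the last script left them, time stands still between calls to the robot, and variables do not carry over. Pictures are saved under pics/ and viewed, and the job is handed in when it is done.

```bash
ls; mkdir -p pics; python3 - <<'E'
from plant import *
import cv2, numpy as np
for n in ("side","top"):
    p,d=get_image(n); cv2.imwrite(f"pics/{n}0.png",p[:,:,::-1]); np.save(f"{n}_d0.npy",d); 
    c=get_calibration(n); print(n,c["intrinsics"].tolist(),np.round(c["world_from_camera"],4).tolist())
s=observe(); print(s)
E
```

```text
pics
side [[456.1637984871083, 0.0, 317.436817666207], [0.0, 456.1637984871083, 201.21780665143575], [0.0, 0.0, 1.0]] [[0.8621, -0.306, 0.4039, 0.0347], [-0.5063, -0.5524, 0.6622, -0.902], [0.0205, -0.7754, -0.6312, 0.8609], [0.0, 0.0, 0.0, 1.0]]
top [[421.69099814271186, 0.0, 317.782171051965], [0.0, 421.69099814271186, 194.5302354984186], [0.0, 0.0, 1.0]] [[0.0034, -0.9948, 0.102, 0.4166], [-1.0, -0.0039, -0.0045, -0.0654], [0.0049, -0.102, -0.9948, 1.5761], [0.0, 0.0, 0.0, 1.0]]
{'time_s': 0.1, 'q': array([ 1.19389851e+00,  2.21142089e-01,  1.52750802e+00, -1.71791647e-05,
        1.39471382e+00, -1.26121669e-01]), 'joint_velocities': array([-0.00104131,  0.00025329, -0.00240747,  0.00028479, -0.0007436 ,
        0.0011951 ]), 'joint_torque': array([ 3.20673635e-04, -4.98241174e+01, -3.90551591e+01, -1.46195684e-04,
        5.58245229e-03,  1.10542965e-05]), 'eef_pos': array([0.15491436, 0.60492536, 0.23030586]), 'tcp_rot': array([-1.68737253,  1.56902497, -1.93814565]), 'ft_force': array([ 0.63129889,  0.07732339, -0.26554592]), 'torque': array([-0.00986699, -0.03547032,  0.04888143]), 'opening': 0.08564842375237838}
```

View pics/side0.png

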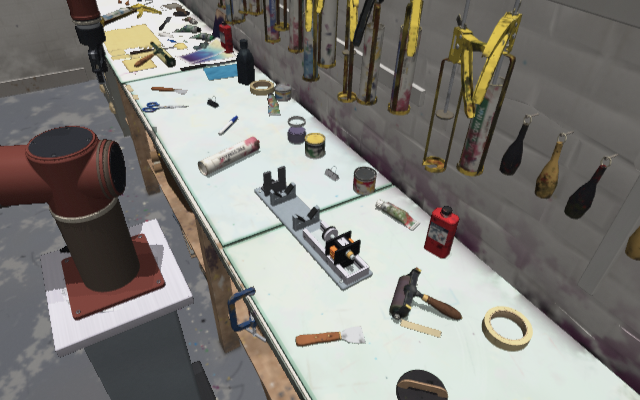

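View pics/top0.png

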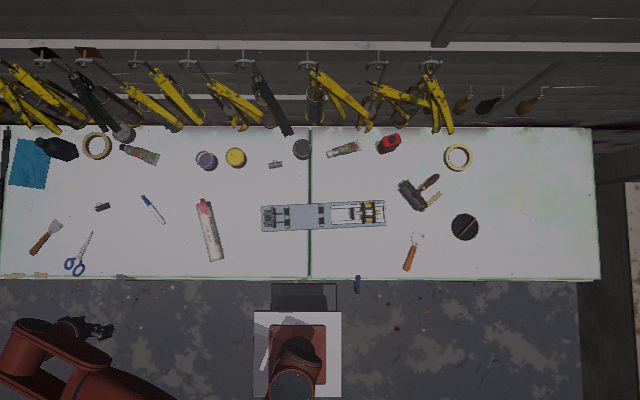

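The top view shows the cartridge at about (210,230) with its red nozzle end at (203,203). The dispenser runs from (262,217) at the nose stop to (385,213) at the carriage end. I'll enlarge both.

```bash
python3 - <<'E'
import cv2
p=cv2.imread("pics/top0.png"); 
cv2.imwrite("pics/t1.png",cv2.resize(p[190:240,250:395],None,fx=5.5,fy=5.5,interpolation=cv2.INTER_CUBIC))
cv2.imwrite("pics/t2.png",cv2.resize(p[190:270,180:240],None,fx=7,fy=7,interpolation=cv2.INTER_CUBIC))
p=cv2.imread("pics/side0.png")
cv2.imwrite("pics/s1.png",cv2.resize(p[125:295,190:390],None,fx=3.5,fy=3.5,interpolation=cv2.INTER_CUBIC))
E
```

```text
(no output)
```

View pics/t1.png

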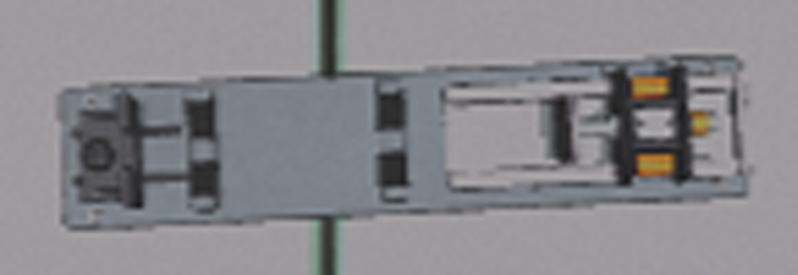

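View pics/t2.png

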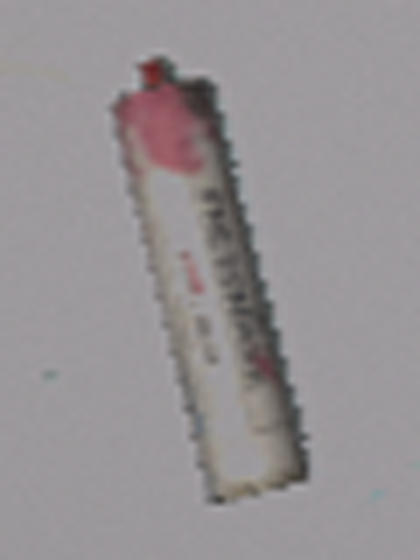

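View pics/s1.png

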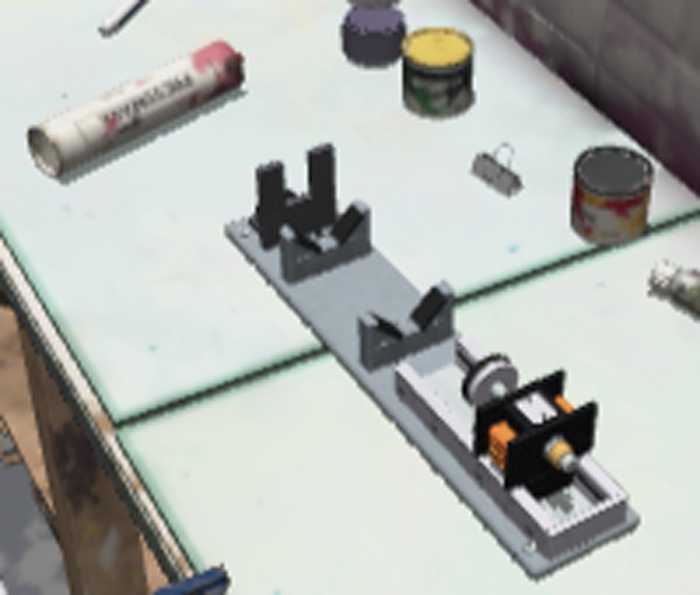

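```bash
cat > h.py <<'E'
import numpy as np, cv2
from plant import *
def ray(name,u,v,z):
    c=get_calibration(name);K=c["intrinsics"];T=c["world_from_camera"]
    d=T[:3,:3]@np.array([(u-K[0,2])/K[0,0],(v-K[1,2])/K[1,1],1]);o=T[:3,3]
    return o+d*(z-o[2])/d[2]
def cloud(name,d):
    c=get_calibration(name);K=c["intrinsics"];T=c["world_from_camera"]
    v,u=np.mgrid[:400,:640]
    P=np.stack([(u-K[0,2])/K[0,0]*d,(v-K[1,2])/K[1,1]*d,d],-1)
    P=P@T[:3,:3].T+T[:3,3]; P[d==0]=np.nan
    return P
E
python3 - <<'E'
from h import *
np.set_printoptions(precision=4,suppress=True)
t=lambda c,o,s,z:[ray("top",a/s+o[0]-.5+.5/s,b/s+o[1]-.5+.5/s,z) for a,b in c]
b=np.array(t([(62,90),(64,229),(746,195),(741,57)],(250,190),5.5,.012));print(b)
L=(b[0]+b[1])/2;R=(b[2]+b[3])/2;print("len",np.linalg.norm(L-R),"w",np.linalg.norm(b[0]-b[1]),np.linalg.norm(b[2]-b[3]))
y=(L-R)/np.linalg.norm(L-R);print("ydir",y,"yaw",np.arctan2(-y[0],y[1]),"origin",R+y*.245,L-y*.217)
c=np.array(t([(212,502),(308,480),(212,80),(118,105)],(180,190),7,.0255));print(c)
B=(c[0]+c[1])/2;S=(c[2]+c[3])/2;print(np.linalg.norm(S-B));a=(S-B)/np.linalg.norm(S-B);print(a,np.arctan2(-a[0],a[1]),"mid",B+a*.116,S-a*.1)
for n in("top","side"):
    P=cloud(n,np.load(n+"_d0.npy"))
    X=P.reshape(-1,3)
    # table height
    m=(abs(X[:,0]-.5)<.2)&(abs(X[:,1]-.1)<.35)
    print(n,"table",np.nanmedian(X[m&(X[:,2]<.02)][:,2]))
    m=(X[:,2]>.012)&(np.linalg.norm(X[:,:2]-((B+S)/2)[:2],axis=1)<.15)&(X[:,2]<.08)
    Q=X[m];r=cv2.minAreaRect(Q[:,:2].astype(np.float32));print("cart",len(Q),r,Q[:,2].max())
    # axis line from top-of-barrel: fit cylinder: residuals
    from scipy.optimize import least_squares
    def f(p):
        d=np.array([-np.sin(p[1]),np.cos(p[1])]);nrm=np.array([d[1],-d[0]])
        return np.hypot((Q[:,:2]-B[:2])@nrm-p[0]-0,Q[:,2]-p[2])-.0255
    p=least_squares(f,[0,np.arctan2(-a[0],a[1]),.0255],loss="soft_l1",f_scale=.002);print("cyl",p.x,np.median(abs(p.fun)))
    d=np.array([-np.sin(p.x[1]),np.cos(p.x[1])]);nrm=np.array([d[1],-d[0]])
    s=(Q[:,:2]-B[:2])@d; off=(Q[:,:2]-B[:2])@nrm-p.x[0]
    print("axis pt",B[:2]+nrm*p.x[0],"ends",s.min(),s[abs(off)>.012].max(),s.max())
E
```

```text
[[ 0.5336  0.139   0.012 ]
 [ 0.44    0.136   0.012 ]
 [ 0.4645 -0.3226  0.012 ]
 [ 0.5578 -0.3204  0.012 ]]
len 0.4596506622379136 w 0.09360653792403387 0.09332230503876673
ydir [-0.0528  0.9986  0.    ] yaw 0.05286067189838482 origin [ 0.4982 -0.0769  0.012 ] [ 0.4983 -0.0792  0.012 ]
[[0.3304 0.3189 0.0255]
 [0.3418 0.2694 0.0255]
 [0.5502 0.3254 0.0255]
 [0.5368 0.3744 0.0255]]
0.2147301202633353
[0.9657 0.2595 0.    ] -1.3082953389770484 mid [0.4481 0.3243 0.0255] [0.4469 0.324  0.0255]
top table 0.0004630246930195092
cart 846 ((0.4327366352081299, 0.310834139585495), (0.2154339849948883, 0.17290277779102325), 57.61894226074219) 0.05740023646160419
cyl [-0.0007 -1.2871  0.0244] 0.001824266585744928
axis pt [0.3359 0.2948] ends 0.0003725014045122198 0.2155576614737248 0.23277714036067837
side table -0.001020980049669662
cart 902 ((0.446804404258728, 0.31936198472976685), (0.23406216502189636, 0.054555587470531464), 13.608139038085938) 0.05334254461376664
cyl [ 0.0002 -1.2855  0.0235] 0.0016177162611741552
axis pt [0.3362 0.294 ] ends -0.0038277934394393785 0.21483213104916488 0.230541972867274
```

```bash
cat >> h.py <<'E'
def proj(name,P):
    c=get_calibration(name);K=c["intrinsics"];T=np.linalg.inv(c["world_from_camera"])
    q=(T[:3,:3]@np.asarray(P).T).T+T[:3,3]; q=q@K.T; return q[:,:2]/q[:,2:]
class F:
    def __init__(s,o,yaw): s.o=np.array([o[0],o[1],0.]);s.yaw=yaw;c,n=np.cos(yaw),np.sin(yaw);s.R=np.array([[c,-n,0],[n,c,0],[0,0,1]])
    def w(s,P): return np.asarray(P)@s.R.T+s.o
    def inv(s,P): return (np.asarray(P)-s.o)@s.R
E
cat > ov.py <<'E'
from h import *
import sys
def overlay(name,src,out,box,k,polys):
    p=cv2.imread(src)[box[1]:box[3],box[0]:box[2]]; p=cv2.resize(p,None,fx=k,fy=k,interpolation=cv2.INTER_CUBIC)
    for P,col in polys:
        q=proj(name,P); q=(q+.5-np.array(box[:2]))*k
        cv2.polylines(p,[np.round(q*8).astype(np.int32)],True,col,1,cv2.LINE_AA,3)
    cv2.imwrite(out,p)
def model(st,ct,cy,ns):
    r=lambda x0,x1,y0,y1,z:st.w([(x0,y0,z),(x1,y0,z),(x1,y1,z),(x0,y1,z)])
    L=[(r(-.048,.048,-.245,.217,.012),(0,0,255)),(r(-.034,.034,-.242,-.042,.039),(0,255,0))]
    for y in(-.006,.12):L.append((r(-.04,.04,y-.009,y+.009,.062),(255,0,255)))
    L.append((r(-.036,.036,ns,ns+.008,.096),(255,255,0)))
    for y in (cy-.022,cy+.022): L.append((st.w([(-.038,y,.0),(.038,y,.0),(.038,y,.089),(-.038,y,.089)]) if 0 else st.w([(-.038,y,.042),(.038,y,.042),(.038,y,.089),(-.038,y,.089)]),(0,255,255)))
    a=np.linspace(0,2*np.pi,24)
    L.append((st.w(np.c_[.022*np.cos(a),0*a+cy+.062,.066+.022*np.sin(a)]),(0,165,255)))
    for y in(-.116,.1): L.append((ct.w(np.c_[.0255*np.cos(a),0*a+y,.0255+.0255*np.sin(a)]),(255,0,0)))
    L.append((ct.w([(-.0255,-.116,.0255),(-.0255,.1,.0255),(.0255,.1,.0255),(.0255,-.116,.0255)]),(0,0,255)))
    return L
E
python3 - <<'E'
from ov import *
st=F([.4983,-.078],.053);ct=F([.4475,.324],-1.30)
M=model(st,ct,-.18,.16)
overlay("top","pics/top0.png","pics/ot.png",(190,185,395,265),3.9,M)
overlay("side","pics/side0.png","pics/os.png",(190,130,385,295),4,M)
E
```

```text
(no output)
```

View pics/ot.png

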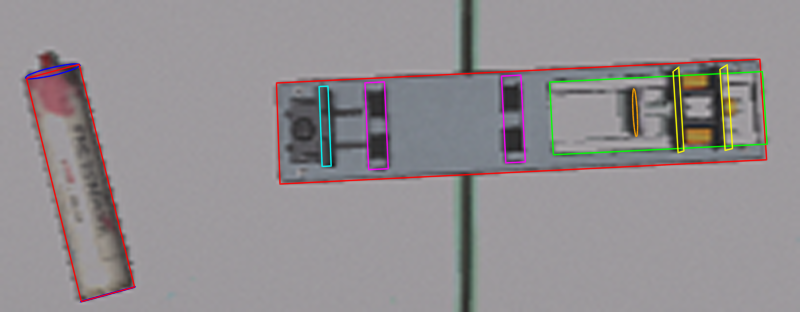

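View pics/os.png

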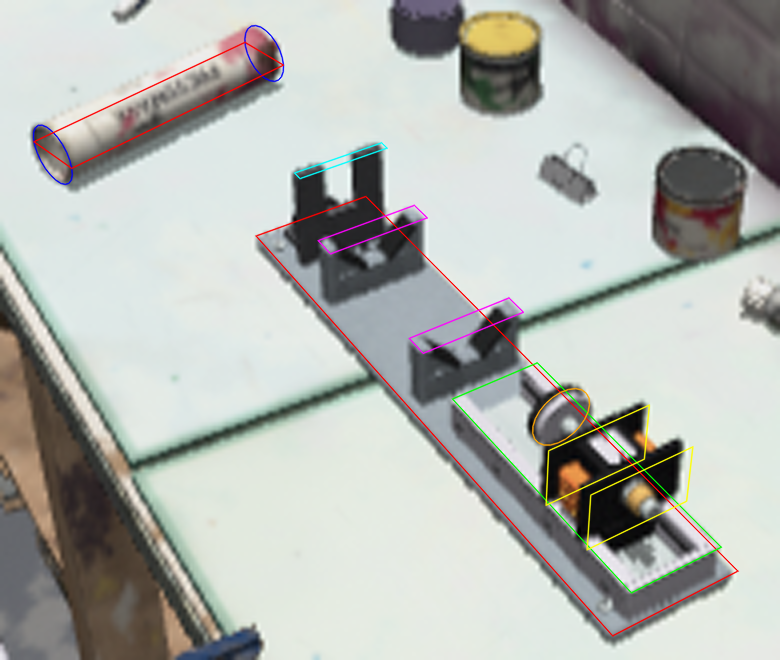

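The overlay matches in both views: the stand is at about (0.498, -0.078) with yaw 0.053, the nose stop face at y≈0.16, the carriage at y≈-0.178, and the cartridge mid at (0.4475, 0.324). Next I'll check reach and pick it.

```bash
cat >> h.py <<'E'
from scipy.spatial.transform import Rotation as Ro
def down(yaw,flip=1):
    "tool x down, jaw (tool y) along flip*x-axis of a frame with this yaw"
    j=flip*np.array([np.cos(yaw),np.sin(yaw),0]);x=np.array([0,0,-1.])
    return Ro.from_matrix(np.c_[x,j,np.cross(x,j)]).as_euler("xyz")
st=F([.4983,-.078],.053);ct=F([.4475,.324],-1.295)
np.set_printoptions(precision=4,suppress=True)
E
python3 - <<'E' 2>&1 | grep -v Gimbal
from h import *
for fl in(1,-1):
    print(fl)
    for p,yw in((ct.w([0,0,.005]),ct.yaw),(st.w([0,.05,.05]),st.yaw),(st.w([0,.05,.15]),st.yaw),(st.w([0,-.178,.044]),st.yaw),(st.w([0,-.1,.044]),st.yaw)):
        print(p,inverse_kinematics(p,down(yw,fl)))
E
```

```text
1
[0.4475 0.324  0.005 ] [ 0.4839  0.3276  1.8657 -0.      0.9483  1.7789]
[ 0.4957 -0.0281  0.05  ] [-0.2156  0.1314  1.9992 -0.      1.011  -0.2686]
[ 0.4957 -0.0281  0.15  ] [-0.2156 -0.0134  1.9377 -0.      1.2173 -0.2686]
[ 0.5077 -0.2558  0.044 ] [-0.6053  0.2969  1.8145  0.      1.0302 -0.6583]
[ 0.5036 -0.1779  0.044 ] [-0.4872  0.224   1.9049 -0.      1.0127 -0.5402]
-1
[0.4475 0.324  0.005 ] [ 0.4839  0.3276  1.8657 -0.      0.9483 -1.3627]
[ 0.4957 -0.0281  0.05  ] None
[ 0.4957 -0.0281  0.15  ] None
[ 0.5077 -0.2558  0.044 ] [-0.6053  0.2969  1.8145  0.      1.0302  2.4833]
[ 0.5036 -0.1779  0.044 ] [-0.4872  0.224   1.9049 -0.      1.0127  2.6014]
```

```bash
python3 - <<'E' 2>&1 | grep -v Gimbal
from h import *
r=down(ct.yaw)
movep(ct.w([0,0,.16]),r)
print(move_l(ct.w([0,0,.005]),.12,max_force=15))
s=observe();print(s["time_s"],s["eef_pos"],s["ft_force"])
gripper_to(.045,30)
s=observe();print(s["time_s"],s["opening"],s["ft_force"])
move_l(ct.w([0,0,.17]),.15)
hold(.1)
s=observe();print(s["time_s"],s["opening"],s["ft_force"],s["torque"])
p,d=get_image("side");cv2.imwrite("pics/s2.png",cv2.resize(p[80:260,150:350,::-1],None,fx=3,fy=3))
p,d=get_image("top");cv2.imwrite("pics/t3.png",cv2.resize(p[150:280,150:350,::-1],None,fx=3.5,fy=3.5))
E
```

```text
False
3.2083 [0.4482 0.3244 0.0059] [ 0.6949  0.189  -0.6575]
3.6333 0.04890780872974182 [-0.2082  1.0288  5.7503]
4.9833 0.04856495504566772 [-0.2209 -0.4005 -3.9205] [ 0.0508 -0.0695  0.0429]
```

View pics/s2.png

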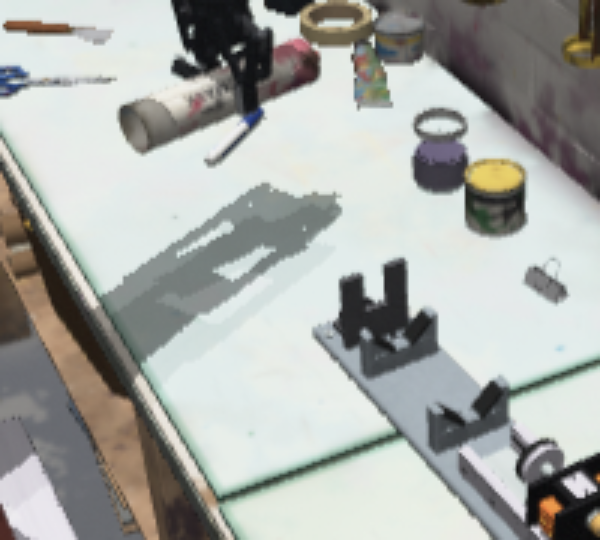

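View pics/t3.png

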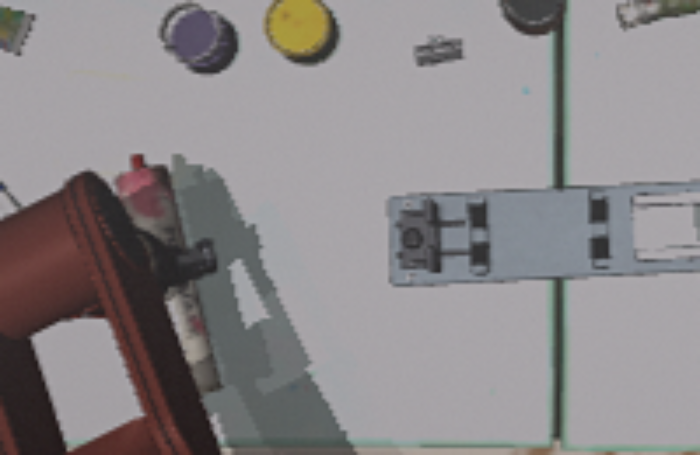

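The cartridge is gripped and level, with the nozzle at the far end. Carrying it to the saddles.

```bash
python3 - <<'E' 2>&1 | grep -v Gimbal
from h import *
r=down(st.yaw)
movep(st.w([0,.045,.19]),r)
move_l(st.w([0,.051,.11]),.15)
hold(.1)
s=observe();print(s["time_s"],s["opening"],s["ft_force"],st.inv(s["eef_pos"]))
p,d=get_image("side");cv2.imwrite("pics/s3.png",cv2.resize(p[100:290,200:390,::-1],None,fx=3.1,fy=3.1))
p,d=get_image("top");cv2.imwrite("pics/t4.png",cv2.resize(p[180:250,220:400,::-1],None,fx=4,fy=4))
E
```

```text
7.65 0.0492453472103648 [ 0.2234  0.0808 -4.0357] [0.0013 0.0507 0.1115]
```

View pics/s3.png

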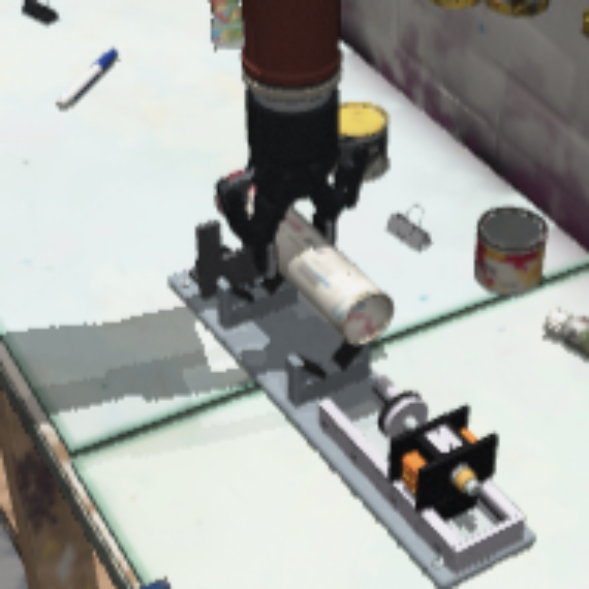

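View pics/t4.png

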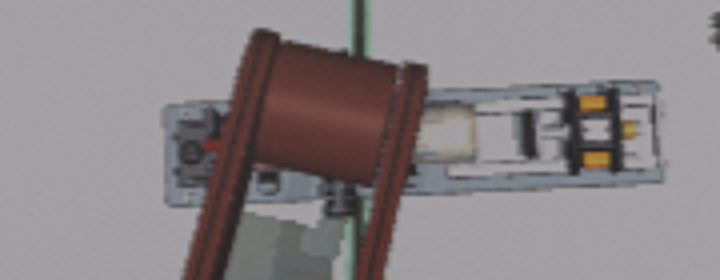

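```bash
python3 - <<'E' 2>&1 | grep -v Gimbal
from h import *
for u,v in((475,107),(475,163),(205,146),(475,135)):
    print(st.inv(ray("top",220+u/4-.4,180+v/4-.4,.131)))
E
```

```text
[ 0.0226 -0.066   0.131 ]
[-0.0254 -0.0633  0.131 ]
[0.0005 0.1668 0.131 ]
[-0.0015 -0.0647  0.131 ]
```

The back face is at y=-0.065 and x≈0, so the shoulder sits at y≈0.151. Lowering into the saddles.

```bash
python3 - <<'E' 2>&1 | grep -v Gimbal
from h import *
move_l(st.w([-.001,.051,.06]),.12)
print(move_l(st.w([-.001,.051,.042]),.04,max_force=6))
s=observe();print(s["time_s"],s["opening"],s["ft_force"],st.inv(s["eef_pos"]))
gripper_to(.06)
hold(.1)
s=observe();print(s["time_s"],s["opening"],s["ft_force"])
gripper_to(.085)
move_l(st.w([-.001,.051,.15]),.2)
movep(st.w([0,-.178,.17]),down(st.yaw))
hold(.3)
s=observe();print(s["time_s"],s["opening"],s["ft_force"],st.inv(s["eef_pos"]))
p,d=get_image("side");cv2.imwrite("pics/s4f.png",p[:,:,::-1]);np.save("sd4.npy",d)
p,d=get_image("top");cv2.imwrite("pics/t5f.png",p[:,:,::-1]);np.save("td4.npy",d)
from ov import *
st2=F(st.o,st.yaw)
class C(F): pass
ctn=F(st.w([0,.051,0]),st.yaw)
M=model(st,ctn,-.178,.16)[:-1]
M=[m for m in M[:-2]]
a=np.linspace(0,2*np.pi,24)
for y in(-.116+.051,.151): M.append((st.w(np.c_[.0255*np.cos(a),0*a+y,.066+.0255*np.sin(a)]),(255,0,0)))
overlay("side","pics/s4f.png","pics/s4.png",(200,120,390,295),3.4,M)
overlay("top","pics/t5f.png","pics/t5.png",(240,180,400,250),4.5,M)
E
```

```text
True
8.7167 0.04883104395347898 [ 5.4344 -0.0949 -1.669 ] [0.0006 0.0507 0.0459]
9.0833 0.06012044181232872 [-0.0837  0.3397 -0.223 ]
11.35 0.08490003395054481 [-0.5982 -0.4188 -0.5009] [ 0.0004 -0.1768  0.17  ]
```

View pics/s4.png

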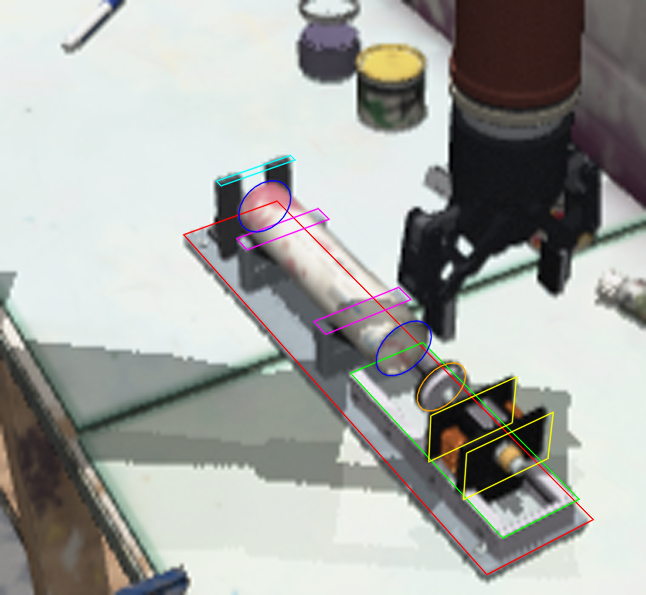

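View pics/t5.png

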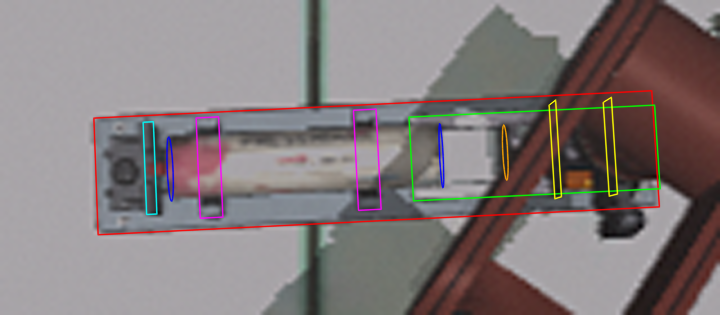

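The cartridge lies in both saddles with its shoulder a few mm short of the stop. I'll cross-check the carriage's y from the buttons in the first pictures before lowering.

```bash
python3 - <<'E' 2>&1 | grep -v Gimbal
from h import *
print(st.inv(ray("top",240+580/4.5-.4,180+180/4.5-.4,.074)))
# first image: t1 crop buttons and plates
for n,(u,v),z in(("bnear",(655,164),.072),("bfar",(650,87),.072),("frontplate outer top",(613,125),.089),("rearplate outer top",(689,125),.089)):
    print(n,st.inv(ray("top",250+u/5.5-.4,190+v/5.5-.4,z)))
p=cv2.imread("pics/s4f.png");cv2.imwrite("pics/s5.png",cv2.resize(p[220:290,310:390],None,fx=8,fy=8,interpolation=cv2.INTER_CUBIC))
E
```

```text
[-0.0259 -0.1739  0.074 ]
bnear [-0.0252 -0.1749  0.072 ]
bfar [ 0.025  -0.1748  0.072 ]
frontplate outer top [ 0.0005 -0.1473  0.089 ]
rearplate outer top [-0.0019 -0.1961  0.089 ]
```

View pics/s5.png

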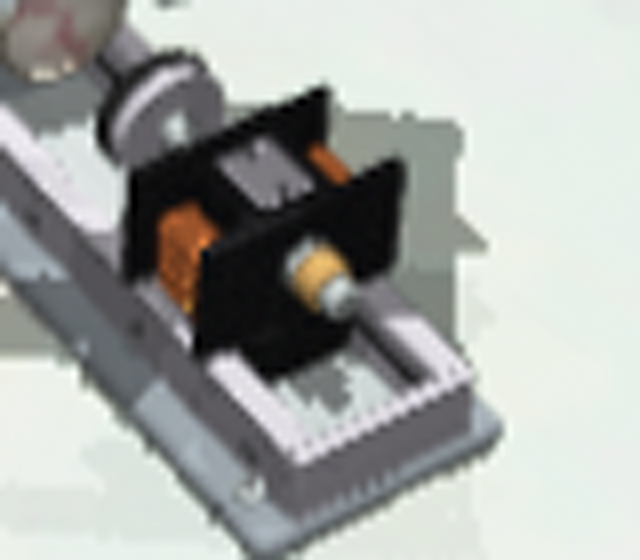

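```bash
python3 - <<'E' 2>&1 | grep -v Gimbal
from h import *
for n,(u,v) in(("rear L",(205,250)),("rear R",(404,160)),("front L",(132,182)),("front R",(324,90))):
    print(n,st.inv(ray("side",310+u/8-.4,220+v/8-.4,.089)))
r=down(st.yaw)
move_l(st.w([.0,-.174,.10]),.15)
print(move_l(st.w([.0,-.174,.044]),.06,max_force=6))
gripper_to(.071,20)
hold(.2)
s=observe();print(s["time_s"],s["opening"],s["ft_force"],st.inv(s["eef_pos"]))
p,d=get_image("side");cv2.imwrite("pics/s6f.png",p[:,:,::-1])
cv2.imwrite("pics/s6.png",cv2.resize(p[200:295,290:390,::-1],None,fx=6,fy=6,interpolation=cv2.INTER_CUBIC))
E
```

```text
rear L [-0.0373 -0.1935  0.089 ]
rear R [ 0.0361 -0.1946  0.089 ]
front L [-0.0394 -0.1582  0.089 ]
front R [ 0.0341 -0.1564  0.089 ]
False
13.65 0.07121764561955303 [-0.1581 -0.0138  0.4467] [ 0.     -0.174   0.0441]
```

View pics/s6.png

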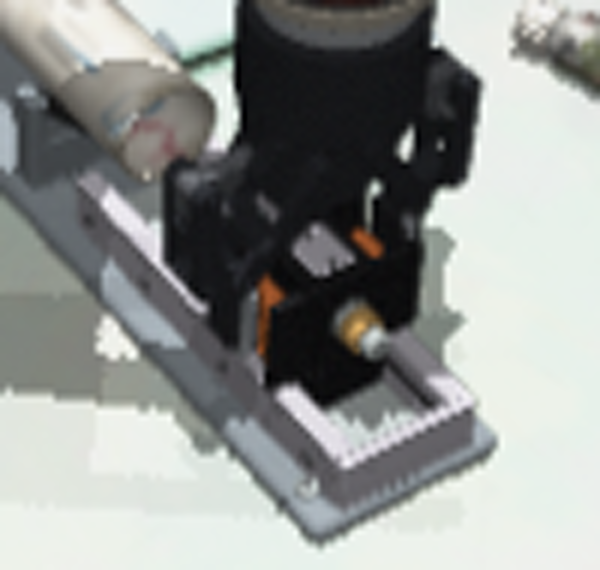

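The fingers are around the buttons and between the plates, with no contact. Next I'll centre by lateral touch.

```bash
python3 - <<'E' 2>&1 | grep -v Gimbal
from h import *
y=-.174;z=.044
res=[]
for s in(1,-1):
    t=move_l(st.w([s*.008,y,z]),.015,max_force=2.5)
    o=observe();e=st.inv(o["eef_pos"]);res.append(e[0]);print(t,e,o["ft_force"]@st.R,o["time_s"],o["opening"])
    move_l(st.w([0,y,z]),.03)
print(np.mean(res))
E
```

```text
True [ 0.0041 -0.1737  0.0435] [-0.4151 -0.2763 -0.168 ] 14.1 0.07102564172843813
True [-0.0031 -0.174   0.044 ] [3.6821 0.1514 0.1574] 14.75 0.07113767058268676
0.00046161574998303473
```

Centre x=+0.5 mm, and the total play of 7.2 mm agrees with the sizes. Now I'll seat the fingers on the front plate.

```bash
python3 - <<'E' 2>&1 | grep -v Gimbal
from h import *
x=.0005;z=.044
move_l(st.w([x,-.174,z]),.03)
gripper_to(.068); hold(.15)
def rep(t=""):
    o=observe();print(t,st.inv(o["eef_pos"]),"F",o["ft_force"]@st.R,"t",o["time_s"],"op",o["opening"])
rep()
y=-.174
while y<-.13:
    y+=.003
    t=move_l(st.w([x,y,z]),.02,max_force=4); rep(t)
    if t: break
p,d=get_image("side")
cv2.imwrite("pics/s7.png",cv2.resize(p[200:295,290:390,::-1],None,fx=6,fy=6,interpolation=cv2.INTER_CUBIC))
E
```

```text
[ 0.0005 -0.174   0.044 ] F [-0.3986 -0.517   0.1321] t 15.65 op 0.06833746732056072
False [ 0.0005 -0.1708  0.044 ] F [ 1.4481  0.0673 -0.4584] t 15.95 op 0.06826325353437585
False [ 0.0006 -0.1679  0.0441] F [0.1952 0.1944 0.8538] t 16.25 op 0.0681283166038609
False [ 0.0006 -0.1648  0.0441] F [ 0.1981 -0.0524  0.2088] t 16.55 op 0.06773898223648372
False [ 0.0005 -0.1617  0.044 ] F [-0.6125 -0.1663 -0.4794] t 16.85 op 0.06815461126421493
False [ 0.0005 -0.1587  0.044 ] F [ 0.6693 -0.6828  0.5655] t 17.15 op 0.06799019530461635
False [ 0.0004 -0.1557  0.0439] F [-0.1603 -0.1151 -0.1849] t 17.45 op 0.06801535864384979
False [ 0.0005 -0.1527  0.044 ] F [ 0.8791 -0.462   0.8825] t 17.75 op 0.06815585900715032
False [ 0.0005 -0.1497  0.044 ] F [-0.6819  0.2912  0.1318] t 18.05 op 0.06822849591684044
False [ 0.0005 -0.1467  0.044 ] F [-0.2499  0.6918  0.5386] t 18.35 op 0.06803852420180982
True [ 0.0005 -0.1451  0.0439] F [-0.8357 -1.9063  1.2743] t 18.5667 op 0.06797428137856956
```

View pics/s7.png

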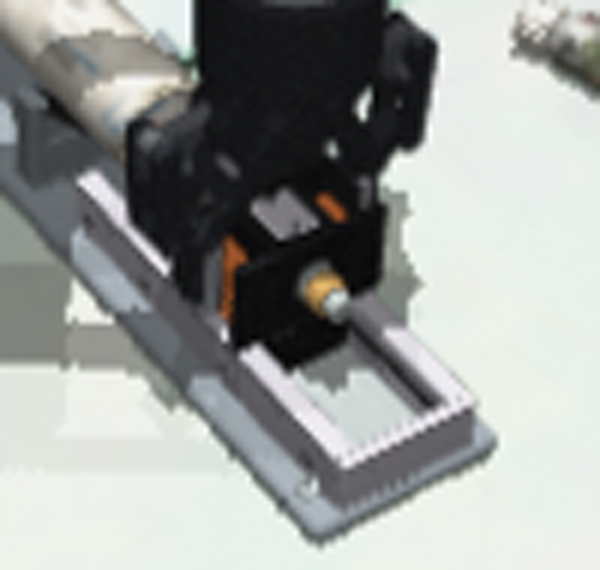

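The carriage slid in its window and stopped hard at finger y=-0.145 (carriage about 0.045). Backing off slightly, then pinching and sliding.

```bash
python3 - <<'E' 2>&1 | grep -v Gimbal
from h import *
x=.0005;z=.044
def rep(t=""):
    o=observe();print(t,st.inv(o["eef_pos"]),"F",o["ft_force"]@st.R,"t",o["time_s"],"op",o["opening"])
move_l(st.w([x,-.146,z]),.02)
gripper_to(.044,30); hold(.1); rep("pinch")
y=-.146
for i in range(8):
    y+=.003
    t=move_l(st.w([x,y,z]),.03,max_force=12); rep(t)
    if t: break
p,d=get_image("side")
cv2.imwrite("pics/s8.png",cv2.resize(p[190:295,280:390,::-1],None,fx=5.5,fy=5.5,interpolation=cv2.INTER_CUBIC))
E
```

```text
pinch [ 0.0008 -0.1466  0.0456] F [-4.2038  0.3526 11.5636] t 19.325 op 0.04479893581670199
False [ 0.0008 -0.1437  0.0456] F [-4.6938 -0.0856 11.549 ] t 19.575 op 0.044782007618392204
False [ 0.0008 -0.1407  0.0456] F [-3.8503  0.6031 11.3687] t 19.825 op 0.04489530876520208
False [ 0.0008 -0.1378  0.0456] F [-4.751  -0.4973 10.9142] t 20.075 op 0.0445151218596851
False [ 0.0008 -0.1348  0.0456] F [-5.2282 -0.5972 11.7004] t 20.325 op 0.04532317974588253
False [ 0.0008 -0.1317  0.0456] F [-4.7867 -1.2707 10.9149] t 20.575 op 0.044522244787537225
False [ 0.0008 -0.1287  0.0456] F [-3.7982  0.2125 11.5882] t 20.825 op 0.04472759953959842
False [ 0.0008 -0.1257  0.0456] F [-4.1147 -0.4023 12.5432] t 21.075 op 0.04470799905053812
False [ 0.0008 -0.1229  0.0456] F [-4.5908 -1.8995 11.7064] t 21.325 op 0.044664083861962994
```

View pics/s8.png

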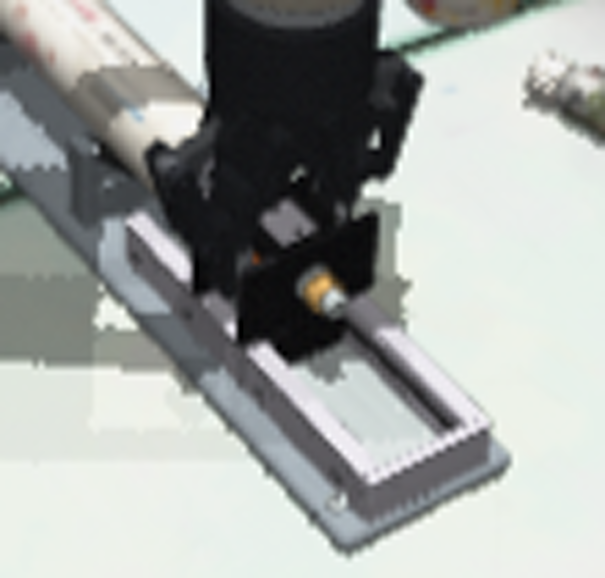

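The carriage follows the fingers, and the rear plate has moved about 20 mm. Continuing until the cap bears and the cartridge meets the stop.

```bash
python3 - <<'E' 2>&1 | grep -v Gimbal
from h import *
x=.0005;z=.044
def rep(t=""):
    f=[]
    for i in range(4): hold(.02); o=observe(); f.append(o["ft_force"]@st.R)
    e=st.inv(o["eef_pos"]);print(t,e,"F",np.mean(f,0),"t",o["time_s"],"op",o["opening"]);return e
y=-.122
for i in range(8):
    y+=.0025
    t=move_l(st.w([x,y,z]),.025,max_force=15); e=rep(t)
    if t: break
p,d=get_image("side");cv2.imwrite("pics/s9f.png",p[:,:,::-1])
cv2.imwrite("pics/s9.png",cv2.resize(p[150:295,230:390,::-1],None,fx=4.5,fy=4.5,interpolation=cv2.INTER_CUBIC))
p,d=get_image("top");cv2.imwrite("pics/t9f.png",p[:,:,::-1])
cv2.imwrite("pics/t9.png",cv2.resize(p[180:250,240:400,::-1],None,fx=4.5,fy=4.5,interpolation=cv2.INTER_CUBIC))
E
```

```text
False [ 0.0008 -0.1208  0.0456] F [-4.3084 -2.2556 10.8145] t 21.6917 op 0.04487556327041942
False [ 0.0008 -0.1184  0.0456] F [-4.8179 -2.7267  9.8727] t 22.0083 op 0.04441019736751599
False [ 0.0008 -0.1159  0.0456] F [-4.3374 -3.2683 10.5576] t 22.325 op 0.04464975078991946
False [ 0.0008 -0.1134  0.0456] F [-4.3919 -3.4116 10.5863] t 22.6417 op 0.0445090697455257
False [ 0.0008 -0.1113  0.0456] F [-4.7745 -4.7896 10.3271] t 22.9583 op 0.04487815202579458
False [ 0.0008 -0.109   0.0456] F [-4.8484 -5.7245  9.8153] t 23.275 op 0.044915581029960024
False [ 0.0008 -0.1066  0.0456] F [-4.6454 -5.8566  9.4883] t 23.5917 op 0.04459378529110004
False [ 0.0008 -0.1042  0.0456] F [-4.4635 -6.366   9.5908] t 23.9083 op 0.04463480265335719
```

View pics/s9.png

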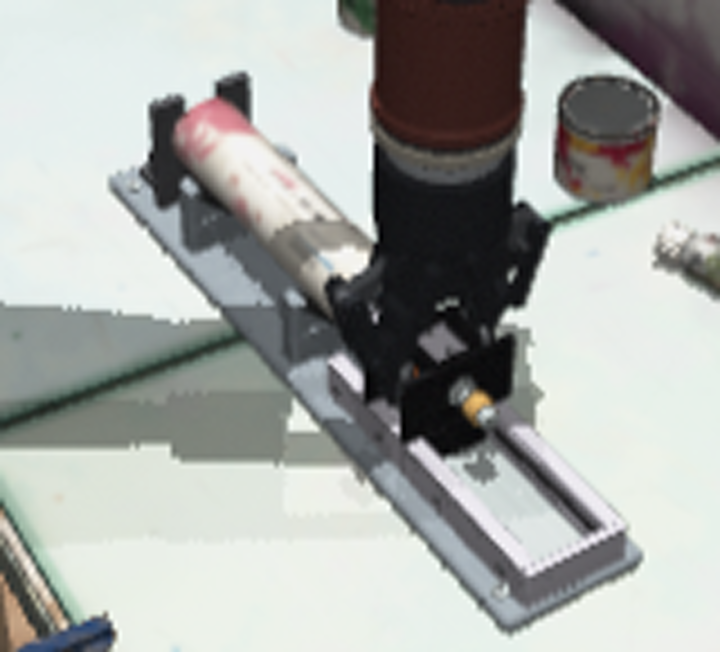

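View pics/t9.png

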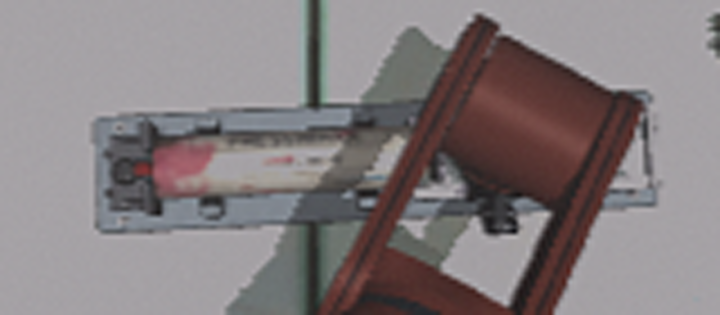

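The cartridge slid and met the stop at finger y≈-0.1125, where the force stepped to 5 N and began rising with the spring; the top view shows the shoulder at the plate. The cap is in by about 8 mm. Pushing to about 14 mm, then letting the buttons go.

```bash
cat >> h.py <<'E'
def rep(t=""):
    f=[]
    for i in range(4): hold(.02); o=observe(); f.append(o["ft_force"]@st.R)
    e=st.inv(o["eef_pos"]);print(t,e,"F",np.mean(f,0),"t",round(o["time_s"],2),"op",round(o["opening"],4));return e,np.mean(f,0)
E
python3 - <<'E' 2>&1 | grep -v Gimbal
from h import *
x=.0005;z=.044
t=move_l(st.w([x,-.0965,z]),.025,max_force=15); rep(t)
for g in(.052,.058,.064,.068):
    gripper_to(g); rep(g)
hold(.2);rep()
p,d=get_image("side");cv2.imwrite("pics/s10f.png",p[:,:,::-1])
cv2.imwrite("pics/s10.png",cv2.resize(p[190:265,290:370,::-1],None,fx=7,fy=7,interpolation=cv2.INTER_CUBIC))
E
```

```text
False [ 0.0008 -0.0988  0.0456] F [-4.5686 -6.5591  9.4061] t 24.44 op 0.0446
0.052 [ 0.0007 -0.0984  0.0444] F [-0.3273 -7.6659  0.0597] t 24.75 op 0.052
0.058 [ 0.0006 -0.0983  0.0439] F [ 0.6392 -8.3017 -3.8299] t 25.05 op 0.0581
0.064 [ 0.0006 -0.098   0.0438] F [ 1.4743 -6.8677 -4.2453] t 25.35 op 0.064
0.068 [ 0.0006 -0.098   0.0439] F [ 0.6502 -6.7287 -3.0277] t 25.63 op 0.0682
 [ 0.0006 -0.0979  0.0439] F [ 0.815  -6.9328 -2.9964] t 25.9 op 0.0681
```

View pics/s10.png

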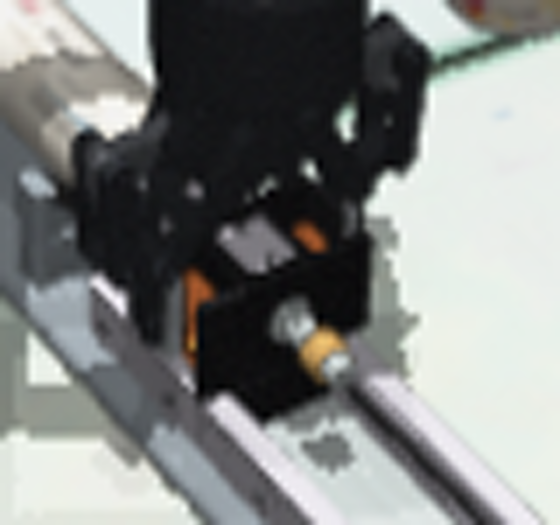

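The fingers hold the carriage against the spring at about 7 N. Easing on in small steps until the pins stop it.

```bash
python3 - <<'E' 2>&1 | grep -v Gimbal
from h import *
x=.0005;z=.044
y=-.0965; base=None
for i in range(15):
    y+=.001
    t=move_l(st.w([x,y,z]),.02,max_force=8); e,f=rep((t,round(y,4)))
    if t or f[1]<-13: break
p,d=get_image("side");cv2.imwrite("pics/s11f.png",p[:,:,::-1])
cv2.imwrite("pics/s11.png",cv2.resize(p[190:265,290:370,::-1],None,fx=7,fy=7,interpolation=cv2.INTER_CUBIC))
E
```

```text
(False, -0.0955) [ 0.0006 -0.0972  0.0439] F [ 1.0593 -7.2897 -3.8023] t 26.27 op 0.0679
(False, -0.0945) [ 0.0006 -0.0963  0.0439] F [ 0.7731 -8.0937 -4.2632] t 26.58 op 0.0677
(False, -0.0935) [ 0.0006 -0.0956  0.0439] F [ 1.0988 -9.4966 -4.4183] t 26.9 op 0.0676
(False, -0.0925) [ 0.0007 -0.0954  0.044 ] F [  0.438  -12.5627  -5.7832] t 27.22 op 0.068
(False, -0.0915) [ 0.0006 -0.0953  0.044 ] F [  0.7001 -15.8672  -7.1315] t 27.53 op 0.068
```

View pics/s11.png

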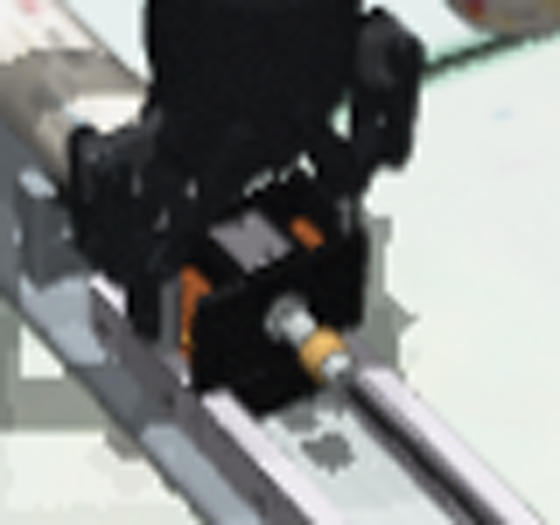

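There is a hard stop at finger y=-0.0953, about 2.7 mm on from the release point, which fits pins home in a window. Easing back to check that the pins take the load, then touching both buttons sideways.

```bash
python3 - <<'E' 2>&1 | grep -v Gimbal
from h import *
x=.0005;z=.044
for y in(-.0945,-.096,-.0975,-.099,-.1005):
    move_l(st.w([x,y,z]),.02); rep(y)
# lateral touch
x0=x
for s in(1,-1):
    t=move_l(st.w([x+s*.006,y,z]),.015,max_force=2.5); rep(t)
    move_l(st.w([x,y,z]),.03)
p,d=get_image("side");cv2.imwrite("pics/s12f.png",p[:,:,::-1])
E
```

```text
-0.0945 [ 0.0006 -0.0965  0.0439] F [ 0.8686 -8.1968 -3.3741] t 27.95 op 0.068
-0.096 [ 0.0006 -0.0977  0.0439] F [ 0.6913 -7.5344 -2.9927] t 28.27 op 0.0679
-0.0975 [ 0.0006 -0.0989  0.0439] F [ 0.2036 -6.6821 -2.8982] t 28.58 op 0.0673
-0.099 [ 0.0003 -0.0991  0.0438] F [ 0.0569 -2.3491 -1.1317] t 28.9 op 0.0684
-0.1005 [ 0.0005 -0.1002  0.044 ] F [-0.1498 -0.0023 -0.0739] t 29.22 op 0.0683
True [ 0.0022 -0.0999  0.0431] F [0.2175 0.4317 0.2723] t 29.57 op 0.068
True [-0.0016 -0.1005  0.044 ] F [2.7022 0.1235 1.6229] t 30.19 op 0.0679
```

The pins carry the load, with zero force on the fingers after about 3.5 mm of play. The touches at +1.7 and -2.1 mm with a 68 mm opening put the faces about 64 mm apart, so both are fully out. Withdrawing to look.

```bash
python3 - <<'E' 2>&1 | grep -v Gimbal
from h import *
gripper_to(.085); rep()
move_l(st.w([.0005,-.1005,.16]),.15)
movep(st.w([-.10,-.25,.25]),down(st.yaw)); hold(.3); rep()
from ov import *
p,d=get_image("side");cv2.imwrite("pics/s13f.png",p[:,:,::-1]);np.save("sd13.npy",d)
p,d=get_image("top");cv2.imwrite("pics/t13f.png",p[:,:,::-1]);np.save("td13.npy",d)
p=cv2.imread("pics/s13f.png");cv2.imwrite("pics/s13.png",cv2.resize(p[150:280,225:365],None,fx=5.5,fy=4.6,interpolation=cv2.INTER_CUBIC))
p=cv2.imread("pics/t13f.png");cv2.imwrite("pics/t13.png",cv2.resize(p[190:240,250:395],None,fx=5.5,fy=5.5,interpolation=cv2.INTER_CUBIC))
cv2.imwrite("pics/t14.png",p[100:300,150:500])
E
```

```text
[ 0.0004 -0.1005  0.0439] F [ 0.6355  0.2604 -0.1729] t 30.88 op 0.0849
 [-0.0996 -0.2492  0.2495] F [0.1814 0.1902 0.2484] t 32.99 op 0.0851
```

View pics/s13.png

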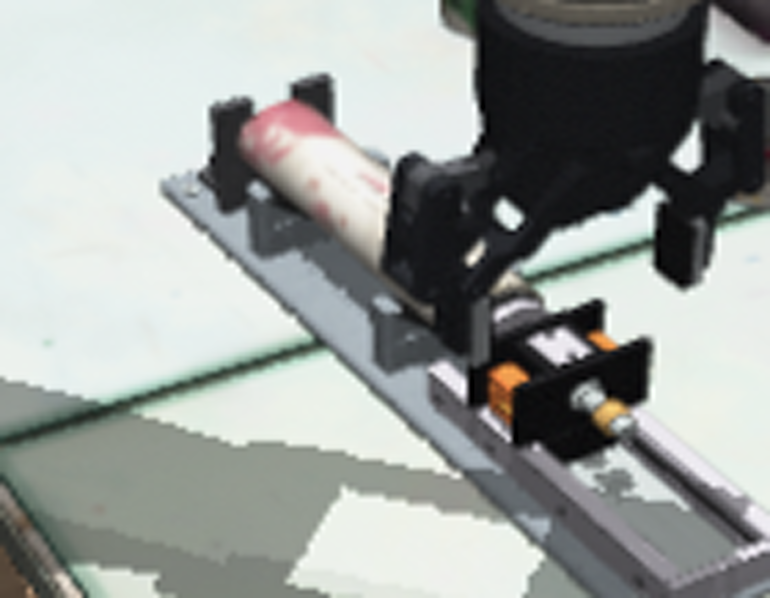

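View pics/t13.png

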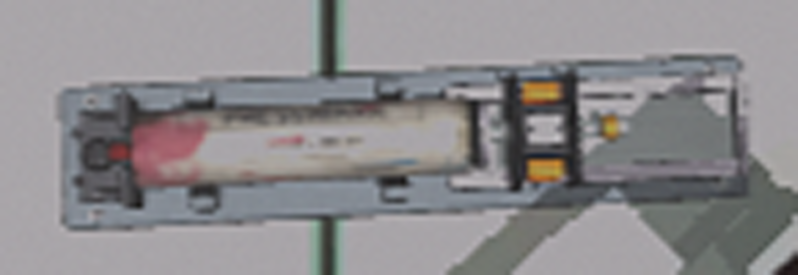

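```bash
python3 -c "
from plant import *
hold(.3);job_done();print(observe()['time_s'])"
```

```text
the job is handed in; nothing more can be done
the job is handed in; nothing more can be done
```

I loaded the cartridge and locked the carriage behind it, and handed the job in at about 33 s of the 58 s allowed. The hand-in gave no verdict.

- **Cartridge:** it lies in both saddles with the nozzle in the slot. The last top picture shows its shoulder against the nose stop. While I pushed it up, the force stepped up where the stop was expected.
- **Carriage lock:** after I let the buttons go, the carriage came to a hard stop about 3 mm further on. When I eased back, the force on the fingers fell to zero, so the pins hold the spring load.
- **Buttons:** touching them from each side put the faces about 64 mm apart, which is fully out on both sides. The last pictures show both standing out evenly.
- **Air cap:** it bears on the back of the cartridge and is pushed in roughly 10–14 mm. That is an estimate from finger positions and the top picture, not a direct reading.
- **Surroundings:** the gripper was withdrawn and touched nothing at the end. I moved nothing else on the bench that I know of, but I did not compare the other objects' positions before and after.

No check failed. Two readings were odd:

- **Pinch:** there was about 11 N of vertical force on the fingers, gone after release. I put it down to the fingertips swinging forward as they close.
- **Saddles:** on first contact there was about 5 N sideways, before the saddles centred the barrel.

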